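# Gauge a drive pin in a go/no-go gap gauge

## Robot

A 6-joint arm with a two-finger parallel gripper is mounted at the origin on a cart in front of the work surface, level with it; the furniture and walls round the work are solid. World frame = base frame: x ahead of the robot, y to its left, z up, the work surface at z = 0. Lengths are in m, angles in rad, forces in N, time in s.
With the tool pointing down it reaches from about 0.35 to 0.975 m from the base axis. Payload 7.1 kg.
Tool frame: the origin (TCP) lies on the centre line of the jaws, within the pads' length; the fingertips stand ahead of it and the grasp point (between the pads) lies 8 mm behind it (arm.tip_extent is the z of the fingertips in the tool frame, in m); z points along the fingers, y is the direction in which the jaws open and shut (so a half turn about z gives the same grasp; the last joint's range is limited). The gripper opens to 88 mm and grips with 3 to 60 N. Pads are 20 mm wide; open, the fingers measure 115 mm over their backs; the gripper's body (75 mm by 178 mm) begins 61 mm behind the grasp point.
Start: joints at [1.096, 0.423, 1.63, -0, 1.089, -0.019], TCP at [0.275, 0.561, 0.234] pointing down, gripper open.
Joint ranges: [-3, 3], [-0.9, 2.11], [0.09, 2.58], [-1.31, 4.45], [0.11, 2.69], [-2.54, 2.54]. Speed limits (rad/s): [2.39, 2.39, 3.01, 3.14, 3.14, 3.14].

## Interface

Orientations are given as a unit quaternion [w, x, y, z].
In Python, from plant import arm gives the robot as it stands.
- The arm moves only by the shell command python3 -m crank 'ROWS' [FORCE]. ROWS is JSON, one flat list of numbers, 7 for each row, row after row: the opening, from 0 (shut) to 1 (fully open), then the shift along the tool's x, y, z in m, then the turn, a rotation vector about the tool's x, y, z in degrees. A call has 1 to 20 rows; each row is the pose to reach, as a shift and turn from the pose commanded when the call began, along the tool's axes at that moment; what a row does not reach only later rows make up. A row lasts 1/12 s, in which the tool goes at most 41.7 mm and 7.16 degrees, less where a joint would pass 70% of its speed; a pose out of reach is approached as far as the arm can. A call with a gripper value outside its range is refused whole. The fingers move at their own pace and stop on an object; FORCE is the grip in N (left out, the last holds). Time passes only in rows, so rows that repeat a pose let the fingers close. It gives the time, the measured TCP pose, the force and the opening at its end, in the units of the state.
- arm.get_obs(): the state, without advancing time (a new reading comes with each control period).
- arm.camera(name): name is "scene" or "side" or "wrist"; returns a dict with "color" (480x640x3 uint8, red, green, blue), "K" (3x3 intrinsics, pixels), "T" (4x4, takes a point from camera to world coordinates). Camera axes: x right, y down, z forward; pixel columns grow to the right and rows downward; lengths in m; the calibration is good to about 2 mm. The wrist camera is an equidistant fisheye: a pixel r from the principal point sees the ray r / f radians off the axis. A picture is of the moment at which its call begins. There is no depth.
- arm.job_done(): hands the job in, once; it reports no verdict.
The state is a dict: "time": time; "joint_pos": joint angles; "dq": joint speeds; "joint_torque": joint torques, N m; "tcp_pos": TCP position; "tool_rot": TCP orientation; "force": force on the tool from outside, world axes, zero at the start; "wrist_torque": the same for the moment, N m; "gripper_width": finger opening in m.
Only numpy, scipy, OpenCV 4.12 (cv2) and the standard library are available. Lean on these libraries where they do the work, as an engineer would, in place of code of your own. Each camera call takes 0.05 s, during which the arm holds its last target. There are 200 camera calls.

## Task

Check the analyser's steel drive pin for wear: take it out of the round stand by its grooved grip, hold it upright in front of the gap gauge with its foot just clear of the base plate, and push it gently right through the long go gap, straight on until the narrow no-go gap behind stops it. Hold it pressed against the no-go gap with about 10 N for one second, never loading the gauge with more than 18 N at any time, then take it out and lower it (do not drop it) to the bottom of the hole in the square stand and let go. Leave the other things on the bench where they are.

Things in the scene. Friction and masses are not known exactly. Their poses are not given: they have to be found in the camera images.
- pin_center (a point): Centre, half-way up, of the loose steel drive pin, 110 mm long, upright in the round stand at the start; z runs up the pin. From the foot up: shaft 14 mm diameter, 60 mm long; collar 22 mm diameter, 4 mm thick; dark grooved grip 18 mm diameter, 46 mm long (9 to 55 mm above this point). About 0.12 kg.
- pin_foot (a point): Centre of the pin's flat lower end, 55 mm below pin_center.
- gauge: Fixed, rigid steel gap gauge. Origin on the bench under the middle line of its gap; x: the way the pin is pushed. Base plate 140 x 84 x 8 mm (x = -56 to 84), its top at z = 8 mm. Above it two jaws, 72 mm wide over both, from z = 28 to 50 mm (top); below the jaws the way is 40 mm wide. The gap between them runs along y = 0, open at the top: horn, go gap, chamber, no-go gap.
- gauge_go (a point): Start of the go gap on its middle line at the top of the jaws (x = -42, z = 50 mm in the gauge frame; same axes). A horn narrows to it from 27 mm wide at x = -55. Go gap 15 mm wide to x = -5, then a chamber 24 mm wide; in it the clamped steel insert with the 10 mm no-go gap, its front set anywhere from x = 18 to 40 (not measured). It stops the pin's axis 5 mm before its front; feel for it.
- stand_round_hole (a point): Middle of the mouth of the hole in the round white stand (52 mm diameter, 50 mm high, fixed), in which the pin stands at the start. Hole 16 mm diameter, 42 mm deep.
- stand_square_hole0 (a point): Middle of the mouth of the hole in the square white stand (52 x 52 mm, 50 mm high, fixed), empty at the start. Hole 16 mm diameter, 42 mm deep, edge chamfered by 2 mm; seated, the pin's foot is 42 mm below this point.
- control_vial_1: Bystander: small vial 25 mm diameter, 49 mm high; origin under its centre.
- control_vial_2: Bystander: small vial 25 mm diameter, 49 mm high; origin under its centre.
- specimen_cup_2: Bystander: capped specimen cup 58 mm diameter, 59 mm high; origin under its centre.
- specimen_cup_3: Bystander: capped specimen cup 58 mm diameter, 59 mm high; origin under its centre.
- blood_tube_8: Bystander: capped sample tube lying on the bench, 90 mm long, 16 mm thick; origin under its centre.
- pen_blue: Bystander: pen lying on the bench, 142 mm long; origin under its centre.
- pin: The same pin; its origin is the centre of its flat lower end (same point as pin_foot).
Not all that is in view belongs to the job. What is shaped like the pin but purple or red is not meant. What is shaped like the part that bears stand_square_hole0 but turquoise is not meant.

How it is judged:
On the way, in this order (a step that is already met when the one before it is completed fails the run):
1. the pin is upright in the front half of the go gap, its foot at least 18 mm below the top of the jaws (z of pin_foot in the frame of gauge below 0.032 m and angle between pin_center's own z axis and vertical below 0.15 rad and y of pin_center in the frame of gauge between -0.004 and 0.004 m and x of pin_center in the frame of gauge between -0.046 and -0.026 m), for 0.03 s.
2. the pin has slid on into the rear half of the go gap, just as low (z of pin_foot in the frame of gauge below 0.032 m and angle between pin_center's own z axis and vertical below 0.15 rad and y of pin_center in the frame of gauge between -0.004 and 0.004 m and x of pin_center in the frame of gauge between -0.022 and -0.004 m), for 0.03 s.
3. the pin is pressed into the mouth of the no-go gap with more than 7 N for 0.6 s and is stopped there, its foot clear of the base plate (z of pin_foot in the frame of gauge between 0.0095 and 0.032 m and angle between pin_center's own z axis and vertical below 0.15 rad and y of pin_center in the frame of gauge between -0.004 and 0.004 m and x of pin_center in the frame of gauge between 0.006 and 0.04 m and contact force between pin and gauge above 7 N), for 0.6 s.
At the end, for the whole second after the job is handed in: The pin stands released and still in the hole of the square stand: foot within 3 mm of the hole's axis and at least 38 mm below its mouth (the hole is 42 mm deep), upright within 0.08 rad (horizontal distance between pin_foot and stand_square_hole0 below 0.003 m and z of pin_foot in the frame of stand_square_hole0 below -0.038 m and angle between pin_center's own z axis and vertical below 0.08 rad and linear speed of pin below 0.02 m/s and contact force between pin and the fingers below 0.1 N); the robot touches nothing.
It fails at once if the pin loads the gauge with more than 18 N (contact force between pin and gauge above 18 N).
It fails at once if the robot itself presses the gauge with more than 5 N (contact force between any of the arm, the fingers and gauge above 5 N).
It fails at once if the pin is dropped into the square stand (moves faster than 0.5 m/s inside the hole) (horizontal distance between pin_foot and stand_square_hole0 below 0.006 m and z of pin_foot in the frame of stand_square_hole0 below -0.005 m and linear speed of pin above 0.5 m/s).
It fails at once if the pin is tipped over (angle between pin_center's own z axis and vertical above 0.7 rad).
It fails at once if a bystander is moved by more than 30 mm (distance of any of control_vial_1, control_vial_2, specimen_cup_2, specimen_cup_3, blood_tube_8, pen_blue from where it was at the start of the episode above 0.03 m).
It also fails if it takes over 64 s, if anything falls off the work surface, if the arm or the gripper's body presses on something with over 40 N, if the wrist force passes 120 N, or if a joint passes its speed limit or range.

## Working session

There is one attempt and no reset: what is moved stays moved. The work goes in short steps, Python scripts to look and compute and a shell command to move; the robot and the scene stay as the last step left them, time stands still between calls to the robot, and variables do not carry over. Pictures are saved under pics/ and viewed, about 8 in all and at most 12, crops included, and the job is handed in when it is done.

```bash
mkdir -p pics; ls
python3 - <<'E'
from plant import arm
import cv2,numpy as np
o=arm.get_obs(); print({k:np.round(v,4) for k,v in o.items()}); print(arm.tip_extent)
for n in("scene","side"):
    c=arm.camera(n); cv2.imwrite(f"pics/{n}0.png",c["color"][:,:,::-1]); print(n,np.round(c["K"],1).tolist(),np.round(c["T"],3).tolist())
E
```

```text
pics
{'time': np.float64(0.0), 'joint_pos': array([ 1.096 ,  0.4238,  1.6307, -0.    ,  1.0886, -0.019 ]), 'dq': array([-0.0009,  0.0008,  0.0013,  0.0002,  0.0018, -0.0006]), 'joint_torque': array([-4.00000e-03, -5.44615e+01, -2.73670e+01,  6.42000e-02,
        2.26000e-02, -1.00000e-04]), 'tcp_pos': array([0.2748, 0.5607, 0.2329]), 'tool_rot': array([-2.000e-04,  2.259e-01,  9.741e-01, -7.000e-04]), 'force': array([-0.2432, -0.62  , -0.1624]), 'wrist_torque': array([ 0.0004, -0.0074, -0.0207]), 'gripper_width': np.float64(0.0877)}
0.011
scene [[434.3, 0.0, 323.6], [0.0, 434.3, 239.0], [0.0, 0.0, 1.0]] [[0.446, -0.586, 0.677, -0.25], [-0.895, -0.293, 0.337, -0.356], [0.001, -0.756, -0.655, 0.84], [0.0, 0.0, 0.0, 1.0]]
side [[618.6, 0.0, 316.3], [0.0, 618.6, 241.0], [0.0, 0.0, 1.0]] [[0.942, -0.212, 0.261, 0.209], [-0.336, -0.541, 0.771, -1.014], [-0.023, -0.814, -0.581, 0.842], [0.0, 0.0, 0.0, 1.0]]
```

View pics/scene0.png

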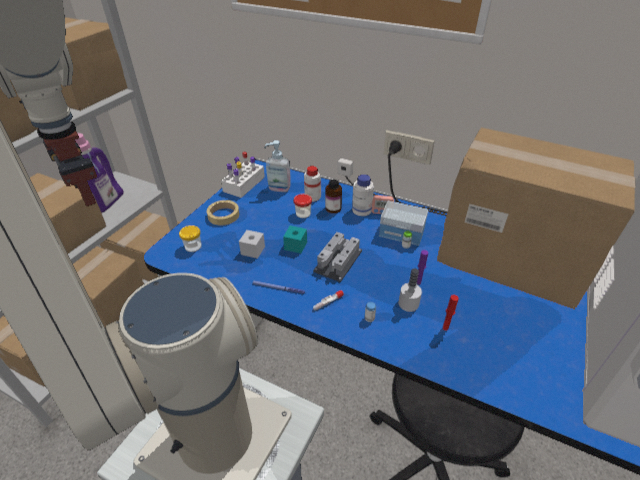

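View pics/side0.png

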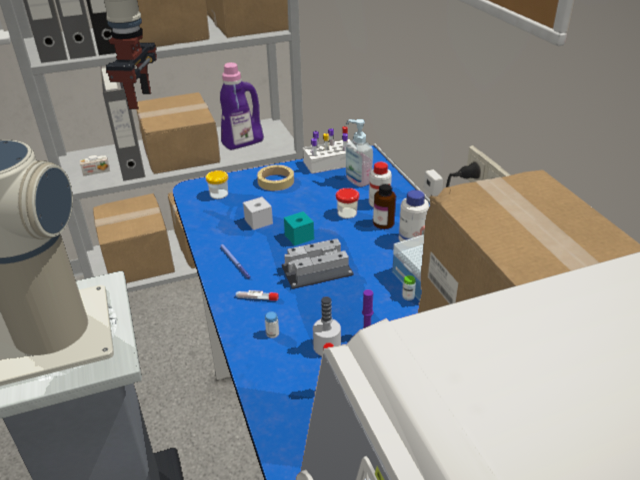

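The scene view shows the pin in the round stand at about (411,290) with its grip top at (414,270). The white square stand is at (252,243), the gauge at (338,256), and the turquoise decoy at (295,239). I'll use enlarged crops for detail.

```bash
cat > h.py <<'E'
import numpy as np,cv2
from plant import arm
from scipy.spatial.transform import Rotation as R
def ray(c,uv,fish=False):
    K,T=np.array(c["K"]),np.array(c["T"])
    x=(uv[0]-K[0,2])/K[0,0]; y=(uv[1]-K[1,2])/K[1,1]
    if fish:
        t=np.hypot(x,y); s=np.sin(t)/t if t>1e-9 else 1; d=np.array([x*s,y*s,np.cos(t)])
    else: d=np.array([x,y,1.])
    return T[:3,3],T[:3,:3]@d
def onz(c,uv,z,fish=False):
    o,d=ray(c,uv,fish); return o+d*(z-o[2])/d[2]
def shot(n,fn=None):
    c=arm.camera(n)
    if fn: cv2.imwrite(f"pics/{fn}.png",c["color"][:,:,::-1])
    return c
def tool():
    o=arm.get_obs(); q=o["tool_rot"]; return o["tcp_pos"],R.from_quat([q[1],q[2],q[3],q[0]])
E
python3 - <<'E'
import cv2,numpy as np
s=cv2.imread("pics/scene0.png"); d=cv2.imread("pics/side0.png")
def cr(i,x,y,w,h,f): return cv2.resize(i[y:y+h,x:x+w],None,fx=f,fy=f,interpolation=cv2.INTER_CUBIC)
a=np.hstack([cr(s,305,225,65,60,6),cr(d,275,230,65,60,6)])
b=np.hstack([cr(s,230,225,65,40,6),cr(d,235,190,65,40,6)])
cv2.imwrite("pics/crop1.png",np.vstack([a,b]))
from h import *
C={n:arm.camera(n) for n in("scene","side")}
for n,u,z in [("scene",(413.5,270),.118),("side",(325.5,298),.118),("scene",(411,289),.05),("scene",(252,238),.05),("side",(258,204),.05),("scene",(338,256),.03),("side",(318,262),.03)]:
    print(n,u,onz(C[n],u,z).round(4))
E
```

```text
scene (413.5, 270) [ 0.4913 -0.2223  0.118 ]
side (325.5, 298) [ 0.4909 -0.2236  0.118 ]
scene (411, 289) [ 0.4949 -0.2244  0.05  ]
scene (252, 238) [0.4812 0.2314 0.05  ]
side (258, 204) [0.4854 0.2344 0.05  ]
scene (338, 256) [ 0.5415 -0.0053  0.03  ]
side (318, 262) [ 0.5512 -0.0105  0.03  ]
```

View pics/crop1.png

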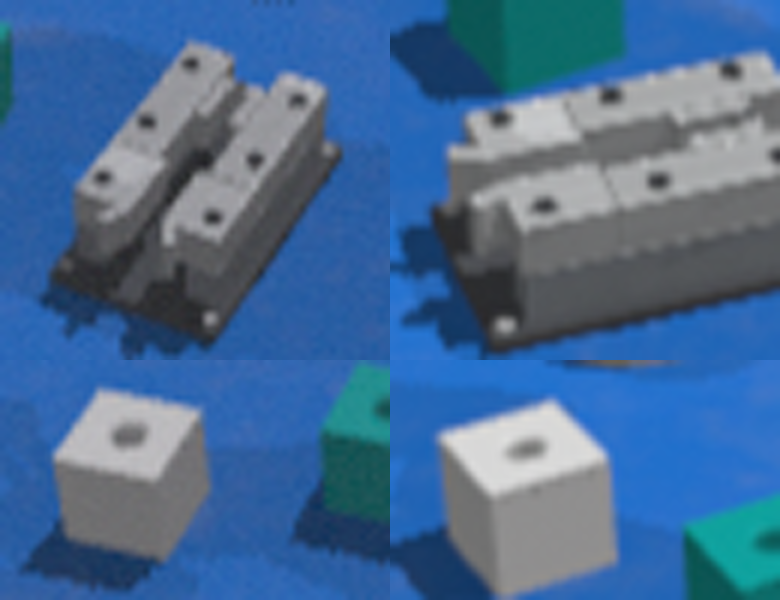

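Run:
```python
from h import *
C={n:arm.camera(n) for n in("scene","side")}
S={"scene":[(305,225),[(103,177),(147,121),(191,64)],[(212,216),(255,160),(298,100)]],"side":[(275,230),[(110,118),(221,95),(341,70)],[(155,205),(268,181),(389,155)]]}
for n,(o,l,r) in S.items():
    f=lambda p:onz(C[n],(o[0]+p[0]/6,o[1]+p[1]/6),.05)[:2]
    L=np.array([f(p) for p in l]);Q=np.array([f(p) for p in r]);M=(L+Q)/2
    d=M[2]-M[0];print(n,M.round(4).tolist(),np.degrees(np.arctan2(d[1],d[0])),np.linalg.norm(L-Q,axis=1),np.linalg.norm(d))
print(onz(C["scene"],(251.7,237.3),.05),onz(C["side"],(257.5,204.7),.05))
```

```text
scene [[0.5078, -0.0007], [0.5498, -0.0022], [0.5955, -0.0032]] -1.6450273104356796 [0.05391909 0.05482007 0.0549103 ] 0.08766882576043859
side [[0.5072, -0.0018], [0.549, -0.0031], [0.5947, -0.0045]] -1.726823005712188 [0.05470302 0.05477802 0.05478253] 0.08749157585345343
[0.48332088 0.23385593 0.05      ] [0.48347174 0.2317246  0.05      ]
```

```bash
cat >> h.py <<'E'
def go(p,yaw=None):
    """shift (tool axes, mm) and turn about tool z (deg) to reach world p with tool y at yaw deg (mod 180), tool down"""
    t,r=tool(); M=r.as_matrix(); s=M.T@(np.array(p)-t)*1000
    y=np.degrees(np.arctan2(M[1,1],M[0,1])); out=[s.round(1)]
    if yaw is not None:
        D=R.from_euler('z',yaw,degrees=True).as_matrix()
        T=np.c_[D[:,1],D[:,0],[0,0,-1]]
        for sg in(1,-1):
            Q=T*[sg,sg,1]; out.append((R.from_matrix(M.T@Q)).as_rotvec(degrees=True).round(2))
    return out
E
sed -i 's/D\[:,1\],D\[:,0\]/-D[:,1]*-1*0+np.cross(D[:,0],[0,0,-1]),D[:,0]/' h.py
python3 - <<'E'
from h import *
C=arm.camera("scene")
print(onz(C,(420,283),0),onz(C,(424,252),.11), onz(C,(448,329),0))
print(go([.492,-.223,.21],88.33))
E
```

```text
[ 0.57329222 -0.23078873  0.        ] [ 0.57206151 -0.22482149  0.11      ] [ 0.45762596 -0.33503193  0.        ]
[array([-540. , -608.5,   23.7]), array([-2.000e-02, -1.000e-02, -2.445e+01]), array([-1.0000e-02,  3.0000e-02,  1.5555e+02])]
```

```bash
sed -i 's/-D\[:,1\]\*-1\*0+//' h.py
python3 -m crank '[1,-0.540,-0.6085,0.0237,0,0,-24.45,1,-0.540,-0.6085,0.0237,0,0,-24.45,1,-0.540,-0.6085,0.0237,0,0,-24.45,1,-0.540,-0.6085,0.0237,0,0,-24.45,1,-0.540,-0.6085,0.0237,0,0,-24.45,1,-0.540,-0.6085,0.0237,0,0,-24.45,1,-0.540,-0.6085,0.0237,0,0,-24.45,1,-0.540,-0.6085,0.0237,0,0,-24.45,1,-0.540,-0.6085,0.0237,0,0,-24.45,1,-0.540,-0.6085,0.0237,0,0,-24.45,1,-0.540,-0.6085,0.0237,0,0,-24.45,1,-0.540,-0.6085,0.0237,0,0,-24.45,1,-0.540,-0.6085,0.0237,0,0,-24.45,1,-0.540,-0.6085,0.0237,0,0,-24.45,1,-0.540,-0.6085,0.0237,0,0,-24.45,1,-0.540,-0.6085,0.0237,0,0,-24.45,1,-0.540,-0.6085,0.0237,0,0,-24.45,1,-0.540,-0.6085,0.0237,0,0,-24.45,1,-0.540,-0.6085,0.0237,0,0,-24.45,1,-0.540,-0.6085,0.0237,0,0,-24.45]'
python3 - <<'E'
from h import *
print(go([.492,-.223,.21],88.33)); print(arm.get_obs()["joint_pos"].round(2))
E
```

```text
time: 2.02
tcp_pos: [0.4931, -0.2271, 0.2102]
tool_rot: [0.001, 0.016, 1.0, -0.001]
force: [0.4, -0.1, -0.7]
gripper_width: 0.0882
[array([1.3, 4. , 0.2]), array([-0.08,  0.09, -0.11]), array([1.5000e-01, 1.2000e-01, 1.7989e+02])]
[-0.45  0.33  1.83 -0.    0.97 -1.99]
```

Run:
```python
from h import *
c=shot("wrist","w1"); print(np.round(c["K"],1).tolist(),np.round(c["T"],3).tolist()); print(tool()[0])
```

```text
[[371.6, 0.0, 320.5], [0.0, 371.6, 242.6], [0.0, 0.0, 1.0]] [[0.032, 0.968, 0.249, 0.426], [1.0, -0.03, -0.009, -0.224], [-0.002, 0.249, -0.969, 0.361], [0.0, 0.0, 0.0, 1.0]]
[ 0.49409549 -0.22896836  0.21020085]
```

View pics/w1.png

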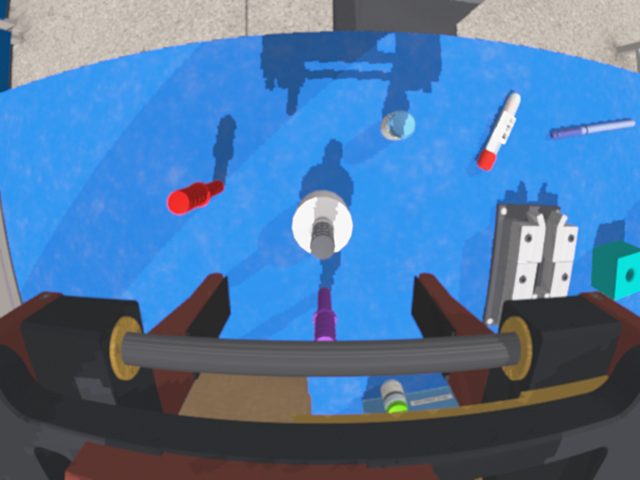

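The wrist view shows the pin top at about (322,247) on the round stand at (322,224). The fingers straddle it, with the gauge at (540,265) and the decoys clear.

Run:
```python
from h import *
c=shot("wrist"); g=c["color"].astype(int)
print(tool()[0], go([.492,-.223,.21],88.33), arm.get_obs()["time"],arm.get_obs()["dq"].round(4), c["T"][:3,3])
hsv=cv2.cvtColor(c["color"],cv2.COLOR_RGB2HSV)
m=((hsv[...,1]<60)&(hsv[...,2]>160)).astype(np.uint8); m[:,:270]=0;m[:,370:]=0;m[:180]=0;m[275:]=0
k=cv2.findContours(m,cv2.RETR_EXTERNAL,cv2.CHAIN_APPROX_NONE)[0]; k=max(k,key=cv2.contourArea); e=cv2.fitEllipse(cv2.convexHull(k)); print("stand",e,onz(c,e[0],.05,1))
d=((hsv[...,1]<60)&(hsv[...,2]<160)).astype(np.uint8); d[:,290:355]*=1; d[:,:290]=0;d[:,355:]=0;d[:190]=0;d[275:]=0
k=max(cv2.findContours(d,cv2.RETR_EXTERNAL,cv2.CHAIN_APPROX_NONE)[0],key=cv2.contourArea); print(cv2.boundingRect(k))
b=cv2.boundingRect(k); u=b[0]+b[2]/2-.5
for v in (b[1]+b[3]-12,b[1]+b[3]-14): print("pin",(u,v),onz(c,(u,v),.118,1))
cv2.imwrite("pics/w1c.png",cv2.resize(c["color"][180:280,270:370,::-1],None,fx=6,fy=6))
```

```text
[ 0.49304728 -0.22630968  0.20993939] [array([ 1.2,  3.3, -0.1]), array([-0.06,  0.07, -0.21]), array([1.2000e-01, 9.0000e-02, 1.7979e+02])] 2.1167 [ 0.0559 -0.0297  0.0649  0.0178  0.0108  0.0402] [ 0.42709045 -0.22590954  0.36088761]
stand ((324.57196044921875, 222.40538024902344), (59.16099548339844, 64.42743682861328), 5.77390193939209) [ 0.48958115 -0.22530156  0.05      ]
(313, 216, 24, 41)
pin (324.5, 245) [ 0.49147589 -0.22594848  0.118     ]
pin (324.5, 243) [ 0.49007962 -0.22590695  0.118     ]
```

View pics/w1c.png

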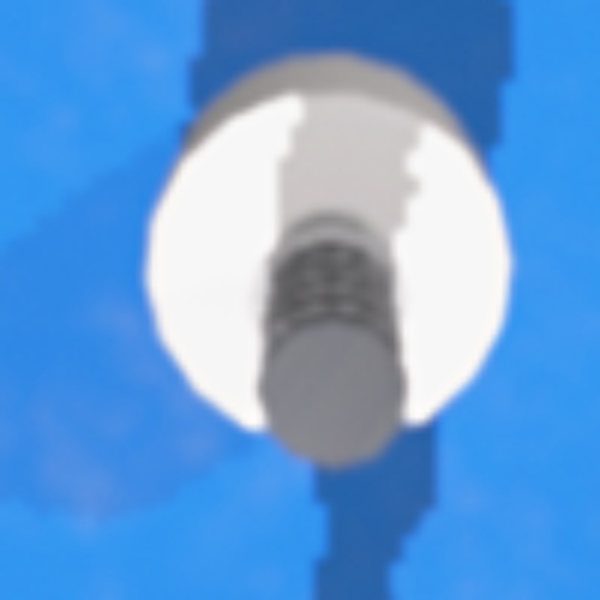

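```bash
python3 -m crank '[1,0,0,0.02,0,0,0,1,0,0,0.045,0,0,0,1,0,0,0.045,0,0,0,1,0,0,0.045,0,0,0,1,0,0,0.045,0,0,0,1,0,0,0.045,0,0,0,1,0,0,0.045,0,0,0]'
python3 - <<'E'
from h import *
c=shot("wrist","w2"); 
print(tool()[0], go([.492,-.223,.165],88.33), arm.get_obs()["dq"].round(4), c["T"][:3,3])
hsv=cv2.cvtColor(c["color"],cv2.COLOR_RGB2HSV)
cv2.imwrite("pics/w2c.png",cv2.resize(c["color"][170:320,250:400,::-1],None,fx=4,fy=4))
E
```

```text
time: 2.7
tcp_pos: [0.4929, -0.2229, 0.1663]
tool_rot: [0.001, 0.014, 1.0, -0.0]
force: [0.4, -0.7, -0.1]
gripper_width: 0.0876
[ 0.4927499  -0.22291706  0.16615651] [array([ 0.7, -0.1,  1.2]), array([-0.05,  0.1 ,  0.02]), array([-1.6000e-01, -7.0000e-02, -1.7998e+02])] [-0.0024  0.0059  0.0031  0.0017 -0.0035 -0.0011] [ 0.42592823 -0.22031222  0.31702824]
```

View pics/w2c.png

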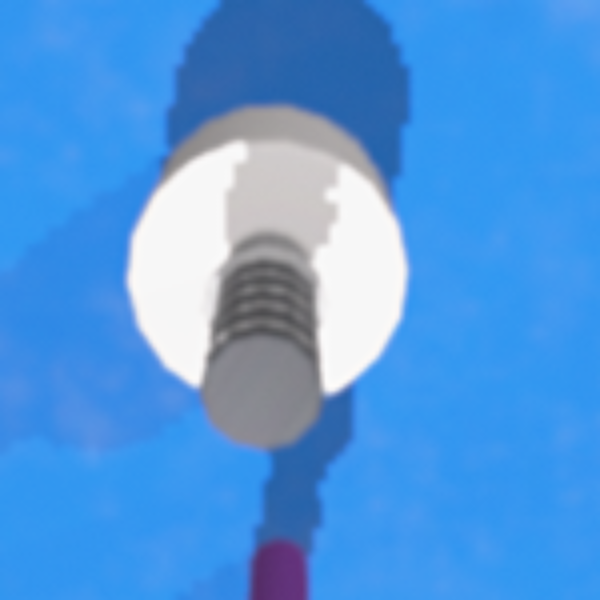

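Run:
```python
from h import *
c=arm.camera("wrist"); p=onz(c,(315.5,267.5),.118,1); print(p); print(tool()[0]); print("stand",onz(c,(316.8,240),.05,1))
print(go([.4915,-.2235,.095],88.33))
```

```text
[ 0.49133529 -0.22524561  0.118     ]
[ 0.4926163  -0.2229408   0.16596795]
stand [ 0.49235071 -0.22525478  0.05      ]
[array([ 1.2, -0.5, 71. ]), array([-0.04,  0.09,  0.02]), array([-1.4000e-01, -6.0000e-02, -1.7998e+02])]
```

```bash
python3 -m crank '[1,0.001,-0.001,0.025,0,0,0,1,0.001,-0.001,0.05,0,0,0,1,0.001,-0.001,0.075,0,0,0,1,0.001,-0.001,0.075,0,0,0,1,0.001,-0.001,0.075,0,0,0,0.5,0.001,-0.001,0.075,0,0,0,0.25,0.001,-0.001,0.075,0,0,0,0.22,0.001,-0.001,0.075,0,0,0,0.22,0.001,-0.001,0.075,0,0,0,0.22,0.001,-0.001,0.075,0,0,0,0.22,0.001,-0.001,0.075,0,0,0,0.22,0.001,-0.001,0.075,0,0,0,0.22,0.001,-0.001,0.075,0,0,0]' 10
python3 -m crank '[0.2,0,0,0,0,0,0,0.15,0,0,0,0,0,0,0.1,0,0,0,0,0,0,0,0,0,0,0,0,0,0,0,0,0,0,0,0,0,0,0,0,0,0,0]' 10
python3 - <<'E'
from h import *
print(go([.4915,-.2235,.095],88.33),arm.get_obs()["wrist_torque"])
E
```

```text
time: 3.88
tcp_pos: [0.4911, -0.2238, 0.0901]
tool_rot: [0.0, 0.015, 1.0, -0.0]
force: [0.1, 1.0, -0.7]
gripper_width: 0.0377
time: 4.38
tcp_pos: [0.4912, -0.2244, 0.09]
tool_rot: [0.0, 0.015, 1.0, -0.0]
force: [-0.5, -5.1, -1.4]
gripper_width: 0.0183
[array([-0.2,  0.9, -5. ]), array([-0.05,  0.03,  0.01]), array([-4.0000e-02, -7.0000e-02, -1.7999e+02])] [-1.04203458  0.08480898  0.02290345]
```

```bash
python3 -m crank '[0,0,-0.0008,0,0,0,0,0,0,-0.0008,0,0,0,0,0,0,-0.0008,0,0,0,0,0,0,-0.0008,0,0,0,0]' 45
python3 - <<'E'
from h import *
o=arm.get_obs();print(o["tcp_pos"],o["force"],o["wrist_torque"])
c=shot("wrist","w3"); cv2.imwrite("pics/w3c.png",cv2.resize(c["color"][170:430,180:460,::-1],None,fx=2.5,fy=2.5))
E
```

```text
time: 4.72
tcp_pos: [0.4911, -0.2249, 0.0899]
tool_rot: [0.0, 0.014, 1.0, -0.0]
force: [-1.6, -5.8, -2.6]
gripper_width: 0.017
[ 0.49107442 -0.22491442  0.0899489 ] [-1.62984736 -5.7668457  -2.58385462] [-1.11566859  0.05554263 -0.03117216]
```

```bash
python3 -m crank '[0,0,-0.0005,0,0,0,0,0,0,-0.001,0,0,0,0,0,0,-0.001,0,0,0,0,0,0,-0.001,0,0,0,0]' 45
python3 -m crank '[0,0,-0.0002,0,0,0,0,0,0,-0.0002,0,0,0,0]' 45
```

```text
time: 5.1
tcp_pos: [0.4909, -0.2252, 0.0899]
tool_rot: [-0.0, 0.015, 1.0, 0.0]
force: [0.2, -0.3, -0.9]
gripper_width: 0.0172
time: 5.27
tcp_pos: [0.4908, -0.2255, 0.0899]
tool_rot: [-0.0, 0.015, 1.0, 0.0]
force: [-0.4, 0.8, 0.2]
gripper_width: 0.017
```

```bash
python3 -m crank '[0,0,-0.0004,0,0,0,0,0,0,-0.0004,0,0,0,0]' 45
```

```text
time: 5.43
tcp_pos: [0.4908, -0.2259, 0.0899]
tool_rot: [-0.0, 0.015, 1.0, 0.0]
force: [0.0, 1.9, 0.6]
gripper_width: 0.0175
```

```bash
python3 -m crank '[0,0,0.0005,-0.005,0,0,0,0,0,0.0005,-0.02,0,0,0,0,0,0.0005,-0.04,0,0,0,0,0,0.0005,-0.06,0,0,0,0,0,0.0005,-0.07,0,0,0,0,0,0.0005,-0.07,0,0,0,0,0,0.0005,-0.07,0,0,0,0,0,0.0005,-0.07,0,0,0]' 60
python3 - <<'E'
from h import *
o=arm.get_obs();print(o["tcp_pos"],o["force"],o["wrist_torque"])
print(go([.45,-.001,.16],88.33))
c=shot("wrist","w3"); cv2.imwrite("pics/w3c.png",cv2.resize(c["color"][170:430,180:460,::-1],None,fx=2.2,fy=2.2))
c=shot("side","s3"); cv2.imwrite("pics/s3c.png",cv2.resize(c["color"][220:360,260:400,::-1],None,fx=4,fy=4))
E
```

```text
time: 6.1
tcp_pos: [0.4904, -0.2255, 0.1592]
tool_rot: [-0.001, 0.015, 1.0, 0.0]
force: [0.4, -0.6, -1.6]
gripper_width: 0.0173
[ 0.49039024 -0.22549566  0.1591594 ] [ 0.37348395 -0.62036137 -1.64339954] [0.06479679 0.02217328 0.02513866]
[array([ 46.9, 223.2,  -0.7]), array([ 0.03, -0.07,  0.  ]), array([ 1.1e-01,  4.0e-02, -1.8e+02])]
```

View pics/s3c.png

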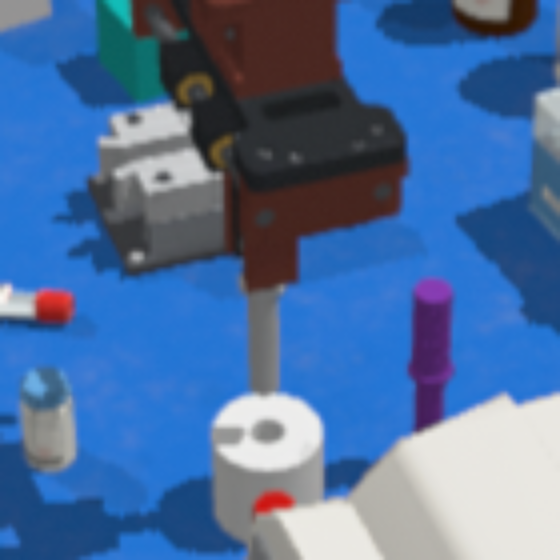

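```bash
python3 -m crank '[0,0.007,0.035,0,0,0,0,0,0.015,0.07,0,0,0,0,0,0.022,0.105,0,0,0,0,0,0.03,0.14,0,0,0,0,0,0.037,0.175,0,0,0,0,0,0.044,0.205,0,0,0,0,0,0.047,0.223,0,0,0,0,0,0.047,0.223,0,0,0,0,0,0.047,0.223,0,0,0,0,0,0.047,0.223,0,0,0,0,0,0.047,0.223,0,0,0,0,0,0.047,0.223,0,0,0,0,0,0.047,0.223,0,0,0,0,0,0.047,0.223,0,0,0,0,0,0.047,0.223,0,0,0,0]' 60
python3 - <<'E'
from h import *
c=shot("wrist","w4"); np.savez("w4.npz",K=c["K"],T=c["T"])
o=arm.get_obs();print(o["tcp_pos"],o["force"],o["dq"].round(3),c["T"][:3,3])
E
```

```text
time: 7.45
tcp_pos: [0.4506, -0.0019, 0.16]
tool_rot: [0.0, 0.015, 1.0, -0.0]
force: [-0.1, -0.3, -0.8]
gripper_width: 0.0174
[ 0.45054845 -0.00179483  0.15997082] [-0.46341568  1.16696171 -1.63228141] [ 0.005 -0.001 -0.    -0.002  0.001  0.002] [0.38394681 0.00060073 0.31081111]
```

View pics/w4.png

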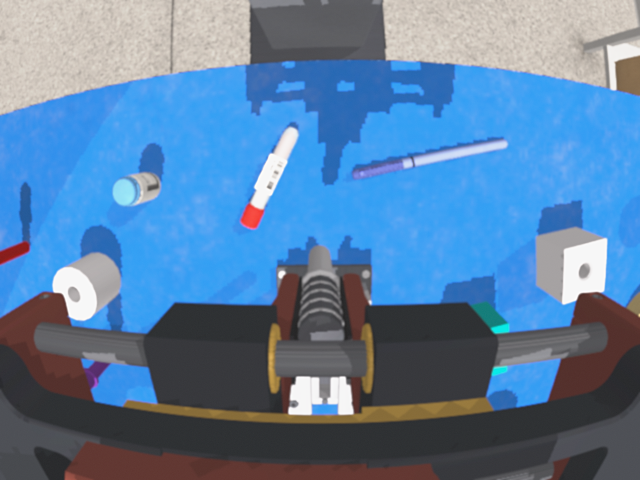

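The pin is held upright, with its foot at about (318,250). The gauge's front base screws are at about (281,272) and (368,272), its jaws are hidden by the gripper, and the square hole is at (585,270).

Run:
```python
from h import *
c=dict(np.load("w4.npz")); im=cv2.imread("pics/w4.png")
a=onz(c,(281.5,272.5),.008,1);b=onz(c,(368,272),.008,1);print("base screws",a,b,(a+b)/2)
print("foot edge",onz(c,(319,249),.078,1))
print("round",onz(c,(75,295),.05,1),"square",onz(c,(585,271),.05,1))
cv2.imwrite("pics/w4c.png",np.vstack([cv2.resize(im[230:300,250:400],None,fx=4,fy=4),np.hstack([cv2.resize(im[250:320,45:125],None,fx=3.75,fy=3.75)[:262],cv2.resize(im[230:300,535:615],None,fx=3.75,fy=3.75)[:262]])]))
```

```text
base screws [ 0.48679204 -0.03623341  0.008     ] [0.48864547 0.0385077  0.008     ] [0.48771876 0.00113714 0.008     ]
foot edge [ 0.44757869 -0.00231735  0.078     ]
round [ 0.49230779 -0.22310965  0.05      ] square [0.48408388 0.23603165 0.05      ]
```

View pics/w4c.png

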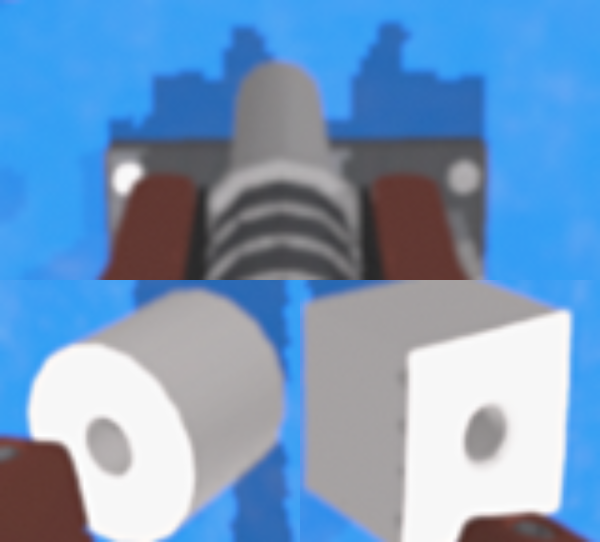

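Run:
```python
from h import *
c=dict(np.load("w4.npz"))
f=lambda u,v,z:onz(c,(u,v),z,1).round(4)
for p,q in [((282,275),(365.75,274.2)),((276.75,265.75),(371.5,265))]:
    a,b=f(*p,.008),f(*q,.008);print(a,b,(a+b)/2,np.linalg.norm(a-b),np.degrees(np.arctan2(*(b-a)[:2])))
print("round",f(73.5,294.3,.05),"square",f(584.3,271,.05))
print("foot y",f(319.7,256,.078), "collar", f(250+283/4,230+190/4,.142))
```

```text
[ 0.4891 -0.0359  0.008 ] [0.4906 0.0366 0.008 ] [4.8985e-01 3.5000e-04 8.0000e-03] 0.07251551558114995 1.1852608186223976
[ 0.4806 -0.04    0.008 ] [0.4824 0.0415 0.008 ] [0.4815  0.00075 0.008  ] 0.0815198748772347 1.2652225664335928
round [ 0.4917 -0.2248  0.05  ] square [0.484  0.2351 0.05  ]
foot y [ 0.4523 -0.002   0.078 ] collar [ 0.4443 -0.0011  0.142 ]
```

Run:
```python
from h import *
C={n:arm.camera(n) for n in("scene","side")}
def f(n,x,y,z):
    o=(305,225) if n=="scene" else (275-65,230)
    return onz(C[n],(o[0]+x/6,o[1]+y/6),z)[:2].round(4)
# note crop halves: scene x0=0, side x0=390
print("scene jawL",f("scene",77,187,.05),"base L",f("scene",52,280,.004),"base R",f("scene",208,342,.004))
print("side jawR",f("side",522,203,.05),"base R",f("side",495,345,.004),"base L",f("side",435,208,.004), "jawL",f("side",450,148,.05))
print("insert scene",f("scene",197,105,.05),f("scene",240,92,.05),"side",f("side",672,113,.05),f("side",692,138,.05))
```

```text
scene jawL [0.4974 0.0337] base L [0.4813 0.0385] base R [ 0.478  -0.0406]
side jawR [ 0.4995 -0.0252] base R [ 0.482  -0.0422] base L [0.4854 0.0411] jawL [0.4856 0.0148]
insert scene [0.571  0.0095] [ 0.5881 -0.0044] side [0.5667 0.0057] [ 0.5681 -0.0111]
```

```bash
python3 -m crank '[0,0,0.0012,0.03,0,0,0,0,0,0.0024,0.055,0,0,0,0,0,0.0024,0.062,0,0,0,0,-0.005,0.0024,0.062,0,0,0,0,-0.015,0.0024,0.062,0,0,0,0,-0.025,0.0024,0.062,0,0,0,0,-0.03,0.0024,0.062,0,0,0,0,-0.032,0.0024,0.062,0,0,0,0,-0.032,0.0024,0.062,0,0,0,0,-0.032,0.0024,0.062,0,0,0,0,-0.032,0.0024,0.062,0,0,0,0,-0.032,0.0024,0.062,0,0,0]' 60
python3 - <<'E'
from h import *
o=arm.get_obs();print(o["tcp_pos"],o["force"],o["wrist_torque"].round(3))
c=shot("scene","sc5");d=shot("side","sd5")
f=lambda c,x,y:cv2.resize(c["color"][y:y+80,x:x+80,::-1],None,fx=5,fy=5,interpolation=cv2.INTER_CUBIC)
cv2.imwrite("pics/c5.png",np.hstack([f(c,295,205),f(d,270,215)]))
E
```

```text
time: 8.6
tcp_pos: [0.4822, -0.0, 0.098]
tool_rot: [-0.0, 0.015, 1.0, -0.0]
force: [-0.1, -0.5, -0.2]
gripper_width: 0.0174
[ 4.82158359e-01 -7.62466439e-06  9.80483285e-02] [-0.06813423 -0.48411649 -0.21434402] [ 0.059 -0.    -0.004]
```

View pics/c5.png

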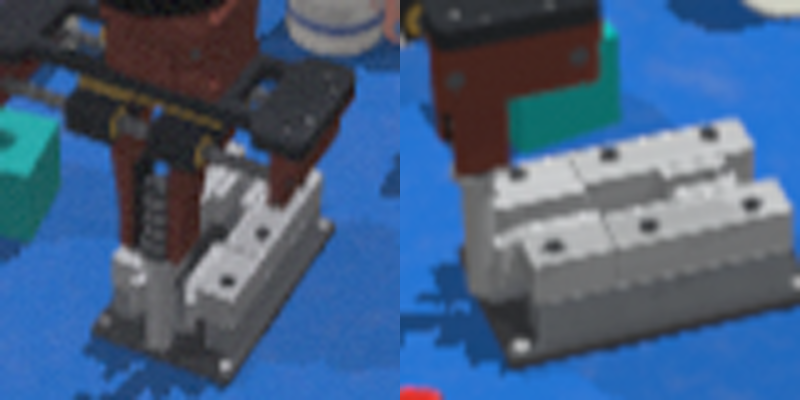

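The pin stands centred at the horn mouth with its foot over the front edge of the base plate. I'll advance in small steps and watch the force.

```bash
python3 -m crank '[0,-0.001,0,0,0,0,0,0,-0.002,0,0,0,0,0,0,-0.003,0,0,0,0,0,0,-0.004,0,0,0,0,0,0,-0.004,0,0,0,0,0]' 60
```

```text
time: 9.12
tcp_pos: [0.4869, -0.0002, 0.098]
tool_rot: [0.0, 0.015, 1.0, -0.0]
force: [0.3, -0.5, -1.1]
gripper_width: 0.0173
```

```bash
python3 -m crank '[0,-0.001,0,0,0,0,0,0,-0.002,0,0,0,0,0,0,-0.003,0,0,0,0,0,0,-0.003,0,0,0,0,0]' 60
```

```text
time: 9.45
tcp_pos: [0.4898, -0.0002, 0.098]
tool_rot: [0.0, 0.015, 1.0, -0.0]
force: [-0.1, -0.7, -0.4]
gripper_width: 0.0168
```

```bash
python3 -m crank '[0,-0.001,0,0,0,0,0,0,-0.002,0,0,0,0,0,0,-0.002,0,0,0,0,0]' 60
```

```text
time: 9.7
tcp_pos: [0.4918, -0.0003, 0.098]
tool_rot: [0.0, 0.015, 1.0, 0.0]
force: [-0.0, 0.7, -0.8]
gripper_width: 0.0171
```

```bash
python3 -m crank '[0,-0.001,0,0,0,0,0,0,-0.002,0,0,0,0,0,0,-0.002,0,0,0,0,0]' 60
```

```text
time: 9.95
tcp_pos: [0.4938, -0.0003, 0.098]
tool_rot: [0.0, 0.015, 1.0, -0.0]
force: [-1.5, 0.0, -0.6]
gripper_width: 0.0176
```

```bash
python3 -m crank '[0,-0.001,0,0,0,0,0,0,-0.002,0,0,0,0,0,0,-0.002,0,0,0,0,0]' 60
```

```text
time: 10.2
tcp_pos: [0.4956, -0.0003, 0.0979]
tool_rot: [-0.0, 0.015, 1.0, 0.0]
force: [0.2, 0.7, -1.2]
gripper_width: 0.0169
```

```bash
python3 -m crank '[0,-0.001,0,0,0,0,0,0,-0.002,0,0,0,0,0,0,-0.002,0,0,0,0,0]' 60
```

```text
time: 10.45
tcp_pos: [0.4977, -0.0004, 0.098]
tool_rot: [0.0, 0.015, 1.0, 0.0]
force: [-0.1, 1.7, -1.0]
gripper_width: 0.0171
```

```bash
python3 -m crank '[0,0,0.0005,0,0,0,0,0,0,0.0005,0,0,0,0]' 60; python3 -m crank '[0,0,0.0004,0,0,0,0,0,0,0.0004,0,0,0,0]' 60
```

```text
time: 10.62
tcp_pos: [0.4978, 0.0, 0.098]
tool_rot: [0.0, 0.014, 1.0, -0.0]
force: [-0.1, -0.4, -1.1]
gripper_width: 0.0174
time: 10.78
tcp_pos: [0.4977, 0.0004, 0.098]
tool_rot: [0.0, 0.015, 1.0, -0.0]
force: [0.4, 0.1, -0.7]
gripper_width: 0.0171
```

```bash
python3 -m crank '[0,-0.001,0,0,0,0,0,0,-0.002,0,0,0,0,0,0,-0.003,0,0,0,0,0,0,-0.003,0,0,0,0,0]' 60; python3 -m crank '[0,-0.001,0,0,0,0,0,0,-0.002,0,0,0,0,0,0,-0.003,0,0,0,0,0,0,-0.003,0,0,0,0,0]' 60
```

```text
time: 11.12
tcp_pos: [0.501, 0.0003, 0.098]
tool_rot: [0.0, 0.015, 1.0, -0.0]
force: [0.2, -0.3, -0.6]
gripper_width: 0.0172
time: 11.45
tcp_pos: [0.5039, 0.0002, 0.098]
tool_rot: [0.0, 0.015, 1.0, -0.0]
force: [0.5, -0.5, -1.2]
gripper_width: 0.017
```

```bash
python3 -m crank '[0,-0.001,0,0,0,0,0,0,-0.002,0,0,0,0,0,0,-0.003,0,0,0,0,0,0,-0.003,0,0,0,0,0]' 60; python3 -m crank '[0,-0.001,0,0,0,0,0,0,-0.002,0,0,0,0,0,0,-0.003,0,0,0,0,0,0,-0.003,0,0,0,0,0]' 60
```

```text
time: 11.78
tcp_pos: [0.5069, 0.0002, 0.098]
tool_rot: [0.0, 0.015, 1.0, 0.0]
force: [-0.3, -0.7, -0.9]
gripper_width: 0.017
time: 12.12
tcp_pos: [0.5099, 0.0001, 0.098]
tool_rot: [0.0, 0.015, 1.0, -0.0]
force: [0.9, -0.6, -1.4]
gripper_width: 0.0173
```

```bash
python3 -m crank '[0,-0.001,0,0,0,0,0,0,-0.002,0,0,0,0,0,0,-0.003,0,0,0,0,0,0,-0.003,0,0,0,0,0]' 60; python3 -m crank '[0,-0.001,0,0,0,0,0,0,-0.002,0,0,0,0,0,0,-0.003,0,0,0,0,0,0,-0.003,0,0,0,0,0]' 60
```

```text
time: 12.45
tcp_pos: [0.5129, -0.0, 0.098]
tool_rot: [0.0, 0.015, 1.0, -0.0]
force: [-0.5, 0.5, -1.4]
gripper_width: 0.0169
time: 12.78
tcp_pos: [0.5159, -0.0001, 0.098]
tool_rot: [0.0, 0.015, 1.0, -0.0]
force: [-0.7, 0.2, -1.5]
gripper_width: 0.0173
```

```bash
python3 -m crank '[0,-0.001,0,0,0,0,0,0,-0.002,0,0,0,0,0,0,-0.003,0,0,0,0,0,0,-0.003,0,0,0,0,0]' 60; python3 -m crank '[0,-0.001,0,0,0,0,0,0,-0.002,0,0,0,0,0,0,-0.003,0,0,0,0,0,0,-0.003,0,0,0,0,0]' 60
```

```text
time: 13.12
tcp_pos: [0.5189, -0.0002, 0.098]
tool_rot: [0.0, 0.015, 1.0, 0.0]
force: [0.3, 0.2, -1.0]
gripper_width: 0.0171
time: 13.45
tcp_pos: [0.5218, -0.0002, 0.098]
tool_rot: [0.0, 0.015, 1.0, 0.0]
force: [-0.0, -0.1, -0.2]
gripper_width: 0.0173
```

```bash
python3 -m crank '[0,-0.001,0,0,0,0,0,0,-0.002,0,0,0,0,0,0,-0.003,0,0,0,0,0,0,-0.003,0,0,0,0,0]' 60; python3 -m crank '[0,-0.001,0,0,0,0,0,0,-0.002,0,0,0,0,0,0,-0.003,0,0,0,0,0,0,-0.003,0,0,0,0,0]' 60
```

```text
time: 13.78
tcp_pos: [0.5249, -0.0003, 0.098]
tool_rot: [0.0, 0.015, 1.0, -0.0]
force: [-0.3, -0.1, -0.3]
gripper_width: 0.0173
time: 14.12
tcp_pos: [0.5278, -0.0004, 0.098]
tool_rot: [0.0, 0.015, 1.0, 0.0]
force: [-0.6, -0.0, -0.5]
gripper_width: 0.0173
```

```bash
python3 -m crank '[0,-0.001,0,0,0,0,0,0,-0.002,0,0,0,0,0,0,-0.003,0,0,0,0,0,0,-0.003,0,0,0,0,0]' 60; python3 -m crank '[0,-0.001,0,0,0,0,0,0,-0.002,0,0,0,0,0,0,-0.003,0,0,0,0,0,0,-0.003,0,0,0,0,0]' 60;python3 -m crank '[0,-0.001,0,0,0,0,0,0,-0.002,0,0,0,0,0,0,-0.003,0,0,0,0,0,0,-0.003,0,0,0,0,0]' 60
```

```text
time: 14.45
tcp_pos: [0.5309, -0.0005, 0.098]
tool_rot: [0.0, 0.015, 1.0, -0.0]
force: [0.5, 0.6, -1.3]
gripper_width: 0.0174
time: 14.78
tcp_pos: [0.5339, -0.0006, 0.098]
tool_rot: [0.0, 0.015, 1.0, 0.0]
force: [0.7, 0.2, -0.7]
gripper_width: 0.0171
time: 15.12
tcp_pos: [0.5369, -0.0007, 0.098]
tool_rot: [0.0, 0.015, 1.0, 0.0]
force: [0.1, -0.9, -0.4]
gripper_width: 0.017
```

```bash
python3 -m crank '[0,-0.001,0,0,0,0,0,0,-0.002,0,0,0,0,0,0,-0.003,0,0,0,0,0,0,-0.003,0,0,0,0,0]' 60; python3 -m crank '[0,-0.001,0,0,0,0,0,0,-0.002,0,0,0,0,0,0,-0.003,0,0,0,0,0,0,-0.003,0,0,0,0,0]' 60;python3 -m crank '[0,-0.001,0,0,0,0,0,0,-0.002,0,0,0,0,0,0,-0.003,0,0,0,0,0,0,-0.003,0,0,0,0,0]' 60
```

```text
time: 15.45
tcp_pos: [0.5398, -0.0008, 0.098]
tool_rot: [0.0, 0.015, 1.0, -0.0]
force: [-0.8, 0.1, -1.2]
gripper_width: 0.0169
time: 15.78
tcp_pos: [0.5428, -0.0009, 0.098]
tool_rot: [0.0, 0.015, 1.0, -0.0]
force: [-0.2, -0.3, -2.1]
gripper_width: 0.017
time: 16.12
tcp_pos: [0.5459, -0.001, 0.098]
tool_rot: [0.0, 0.015, 1.0, 0.0]
force: [-0.3, 0.8, -0.9]
gripper_width: 0.0174
```

Now I'm in the chamber where the stop could come, so I'll use 1 mm calls at slow speed.

```bash
for i in 1; do python3 -m crank '[0,-0.0005,0,0,0,0,0,0,-0.001,0,0,0,0,0]' 60; python3 -m crank '[0,-0.0005,0,0,0,0,0,0,-0.001,0,0,0,0,0]' 60; done | grep -E "tcp|force"
```

```text
tcp_pos: [0.5465, -0.001, 0.098]
force: [-0.5, -1.2, -0.9]
tcp_pos: [0.5476, -0.001, 0.098]
force: [-0.6, -0.1, -0.6]
```

```bash
(python3 -m crank '[0,-0.0005,0,0,0,0,0,0,-0.001,0,0,0,0,0]' 60; python3 -m crank '[0,-0.0005,0,0,0,0,0,0,-0.001,0,0,0,0,0]' 60) | grep -E "tcp|force"
```

```text
tcp_pos: [0.5486, -0.001, 0.098]
force: [-0.6, -0.7, -0.7]
tcp_pos: [0.5496, -0.001, 0.098]
force: [0.8, 0.5, -1.6]
```

```bash
(python3 -m crank '[0,-0.0005,0,0,0,0,0,0,-0.001,0,0,0,0,0]' 60; python3 -m crank '[0,-0.0005,0,0,0,0,0,0,-0.001,0,0,0,0,0]' 60) | grep -E "tcp|force"
```

```text
tcp_pos: [0.5506, -0.0011, 0.098]
force: [0.1, 0.1, -0.5]
tcp_pos: [0.5516, -0.0011, 0.098]
force: [0.4, 0.7, -1.4]
```

```bash
(python3 -m crank '[0,-0.0005,0,0,0,0,0,0,-0.001,0,0,0,0,0]' 60; python3 -m crank '[0,-0.0005,0,0,0,0,0,0,-0.001,0,0,0,0,0]' 60) | grep -E "tcp|force"
```

```text
tcp_pos: [0.5526, -0.0011, 0.098]
force: [0.7, 0.3, -1.4]
tcp_pos: [0.5536, -0.0012, 0.098]
force: [-1.0, 0.1, -0.7]
```

```bash
cat > ok.py <<'E'
import sys
from plant import arm
o=arm.get_obs(); print(o["tcp_pos"].round(4),o["force"].round(1)); sys.exit(bool(o["force"][0]<-2.2))
E
python3 -m crank '[0,-0.0005,0,0,0,0,0,0,-0.001,0,0,0,0,0]' >/dev/null; python3 ok.py && python3 -m crank '[0,-0.0005,0,0,0,0,0,0,-0.001,0,0,0,0,0]' >/dev/null && python3 ok.py && python3 -m crank '[0,-0.0005,0,0,0,0,0,0,-0.001,0,0,0,0,0]' >/dev/null && python3 ok.py && python3 -m crank '[0,-0.0005,0,0,0,0,0,0,-0.001,0,0,0,0,0]' >/dev/null && python3 ok.py && python3 -m crank '[0,-0.0005,0,0,0,0,0,0,-0.001,0,0,0,0,0]' >/dev/null && python3 ok.py
```

```text
[ 0.5547 -0.0012  0.098 ] [ 0.3 -0.5  0.6]
[ 0.5556 -0.0012  0.098 ] [0.  0.1 0. ]
[ 0.5566 -0.0013  0.098 ] [ 0.2  0.6 -0.5]
[ 0.5576 -0.0013  0.098 ] [ 0.8 -0.2 -1.6]
[ 0.5586 -0.0013  0.098 ] [-0.1  0.2 -1.1]
```

```bash
python3 -m crank '[0,-0.0005,0,0,0,0,0,0,-0.001,0,0,0,0,0]' >/dev/null; python3 ok.py && python3 -m crank '[0,-0.0005,0,0,0,0,0,0,-0.001,0,0,0,0,0]' >/dev/null && python3 ok.py && python3 -m crank '[0,-0.0005,0,0,0,0,0,0,-0.001,0,0,0,0,0]' >/dev/null && python3 ok.py && python3 -m crank '[0,-0.0005,0,0,0,0,0,0,-0.001,0,0,0,0,0]' >/dev/null && python3 ok.py && python3 -m crank '[0,-0.0005,0,0,0,0,0,0,-0.001,0,0,0,0,0]' >/dev/null && python3 ok.py && python3 -m crank '[0,-0.0005,0,0,0,0,0,0,-0.001,0,0,0,0,0]' >/dev/null && python3 ok.py && python3 -m crank '[0,-0.0005,0,0,0,0,0,0,-0.001,0,0,0,0,0]' >/dev/null && python3 ok.py
```

```text
[ 0.5596 -0.0014  0.098 ] [ 0.6  0.1 -0.8]
[ 0.5606 -0.0014  0.098 ] [-0.1  0.7 -1.4]
[ 0.5616 -0.0014  0.098 ] [ 0.2 -0.7 -0.5]
[ 0.5623 -0.0014  0.0979] [-1.2  0.6 -0.3]
[ 0.5627 -0.0015  0.0978] [-3.1  0.2  1.5]
```

```bash
python3 -m crank '[0,-0.0005,0,0,0,0,0,0,-0.0005,0,0,0,0,0]' 60; python3 ok.py;python3 -m crank '[0,-0.0005,0,0,0,0,0,0,-0.0005,0,0,0,0,0]' 60|grep time;python3 ok.py
```

```text
time: 19.28
tcp_pos: [0.563, -0.0014, 0.0977]
tool_rot: [-0.001, 0.014, 1.0, 0.0]
force: [-4.9, 0.9, 2.3]
gripper_width: 0.0175
[ 0.563  -0.0014  0.0977] [-4.9  0.9  2.3]
time: 19.45
[ 0.5633 -0.0014  0.0977] [-6.6  0.6  2.1]
```

```bash
python3 -m crank '[0,-0.0004,0,0,0,0,0,0,-0.0008,0,0,0,0,0,0,-0.0008,0,0,0,0,0]' 60|grep time;python3 ok.py
```

```text
time: 19.7
[ 0.5635 -0.0014  0.0976] [-8.3  0.6  4.2]
```

```bash
python3 -m crank '[0,-0.0002,0,-0.0002,0,0,0,0,-0.0004,0,-0.0003,0,0,0,0,-0.0004,0,-0.0003,0,0,0]' 60|grep time;python3 ok.py; python3 -c "
from h import *
print(tool()[1].as_matrix().round(4)[:,2])"
```

```text
time: 19.95
[ 0.5636 -0.0015  0.0977] [-7.4  0.1  1.5]
[-4.8e-03  1.0e-04 -1.0e+00]
```

```bash
python3 -m crank '[0,-0.0003,0,0,0,0,0,0,-0.0006,0,0,0,0,0,0,-0.0006,0,0,0,0,0]' 60|grep time;python3 ok.py
```

```text
time: 20.2
[ 0.5637 -0.0015  0.0976] [-7.6  0.8  4.2]
```

```bash
python3 -m crank '[0,0,0,0,0,0,0]' >/dev/null;python3 ok.py; python3 -m crank '[0,-0.0003,0,0,0,0,0]' >/dev/null;python3 ok.py; python3 -m crank '[0,0,0,0,0,0,0]' >/dev/null;python3 ok.py; python3 -c "
from h import *
c=shot('side','s6');d=shot('scene','c6')
f=lambda c,x,y:cv2.resize(c['color'][y:y+80,x:x+80,::-1],None,fx=5,fy=5,interpolation=cv2.INTER_CUBIC)
cv2.imwrite('pics/c6.png',np.hstack([f(d,305,195),f(c,290,200)]))
print(tool()[1].as_matrix().round(4)[:,2], arm.get_obs()['wrist_torque'])"
```

```text
[ 0.5638 -0.0015  0.0976] [-8.1  0.9  3.9]
[ 0.5638 -0.0015  0.0976] [-8.8  0.7  4.5]
[ 0.5638 -0.0015  0.0976] [-8.3  1.1  3.5]
[-6.1e-03  1.0e-04 -1.0e+00] [ 0.08010145  2.0393423  -0.00359943]
```

View pics/c6.png

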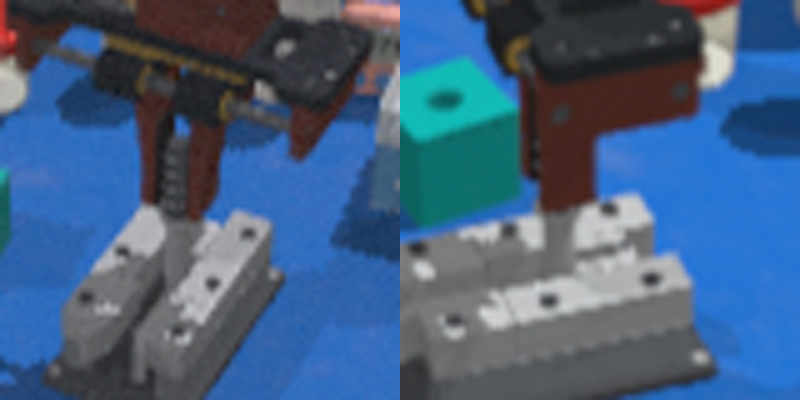

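The pin stands upright in the slot, stopped at the insert. I'll press a touch more and hold.

```bash
python3 -m crank '[0,-0.0002,0,0,0,0,0,0,-0.0004,0,0,0,0,0,0,-0.0004,0,0,0,0,0]' >/dev/null;python3 ok.py; python3 -m crank '[0,0,0,0,0,0,0,0,0,0,0,0,0,0,0,0,0,0,0,0,0]'>/dev/null;python3 ok.py;python3 -m crank '[0,0,0,0,0,0,0,0,0,0,0,0,0,0,0,0,0,0,0,0,0]'>/dev/null;python3 ok.py;python3 -m crank '[0,0,0,0,0,0,0,0,0,0,0,0,0,0,0,0,0,0,0,0,0]'>/dev/null;python3 ok.py;python3 -m crank '[0,0,0,0,0,0,0,0,0,0,0,0,0,0,0,0,0,0,0,0,0]' >/dev/null;python3 ok.py
```

```text
[ 0.5639 -0.0015  0.0975] [-9.5  1.3  5.4]
[ 0.5639 -0.0015  0.0975] [-9.5  0.   4.3]
[ 0.5639 -0.0015  0.0976] [-9.2  0.2  4.7]
[ 0.5639 -0.0014  0.0975] [-10.2   0.6   3.9]
[ 0.564  -0.0015  0.0976] [-9.3  0.2  3.8]
```

```bash
python3 -m crank '[0,0.001,0,0,0,0,0,0,0.002,0,0,0,0,0,0,0.004,0,0,0,0,0,0,0.006,0,0,0,0,0,0,0.006,0,0,0,0,0]' 60;python3 ok.py; python3 -m crank '[0,0,0,-0.01,0,0,0,0,0,0,-0.03,0,0,0,0,0,0,-0.05,0,0,0,0,0,0,-0.07,0,0,0,0,0,0,-0.075,0,0,0,0,0,0,-0.075,0,0,0,0,0,0,-0.075,0,0,0]' 60; python3 ok.py
python3 -c "
from h import *
print(go([.484,.234,.172],88.33), arm.get_obs()['joint_pos'].round(2))"
```

```text
time: 22.22
tcp_pos: [0.5618, -0.0014, 0.0986]
tool_rot: [0.001, 0.014, 1.0, -0.0]
force: [-0.6, 0.5, -0.3]
gripper_width: 0.017
[ 0.5618 -0.0014  0.0986] [-0.6  0.5 -0.3]
time: 22.8
tcp_pos: [0.5613, -0.0014, 0.1734]
tool_rot: [0.001, 0.015, 1.0, -0.0]
force: [0.1, -0.0, -1.2]
gripper_width: 0.0173
[ 0.5613 -0.0014  0.1734] [ 0.1 -0.  -1.2]
[array([ 84.1, 233.1,   1.3]), array([ 0.  ,  0.07, -0.  ]), array([ 1.1e-01, -0.0e+00,  1.8e+02])] [-0.02  0.41  1.82  0.    0.91 -1.57]
```

```bash
python3 -m crank '[0,0.007,0.035,0,0,0,0,0,0.014,0.07,0,0,0,0,0,0.02,0.105,0,0,0,0,0,0.026,0.14,0,0,0,0,0,0.033,0.175,0,0,0,0,0,0.04,0.21,0,0,0,0,0,0.044,0.234,0,0,0,0,0,0.044,0.234,0,0,0,0,0,0.044,0.234,0,0,0,0,0,0.044,0.234,0,0,0,0,0,0.044,0.234,0,0,0,0,0,0.044,0.234,0,0,0,0,0,0.044,0.234,0,0,0,0,0,0.044,0.234,0,0,0,0,0,0.044,0.234,0,0,0,0,0,0.044,0.234,0,0,0,0]' 60
python3 - <<'E'
from h import *
c=shot("wrist","w7"); np.savez("w7.npz",K=c["K"],T=c["T"])
print(tool()[0],arm.get_obs()["dq"].round(3),c["T"][:3,3])
cv2.imwrite("pics/w7c.png",cv2.resize(c["color"][150:300,220:420,::-1],None,fx=4,fy=4))
E
```

```text
time: 24.13
tcp_pos: [0.524, 0.2335, 0.1734]
tool_rot: [0.0, 0.015, 1.0, 0.0]
force: [0.5, -0.8, -1.0]
gripper_width: 0.0173
[0.52397998 0.23359743 0.17334163] [0.004 0.001 0.001 0.    0.001 0.   ] [0.457369   0.23596531 0.32420575]
```

View pics/w7c.png

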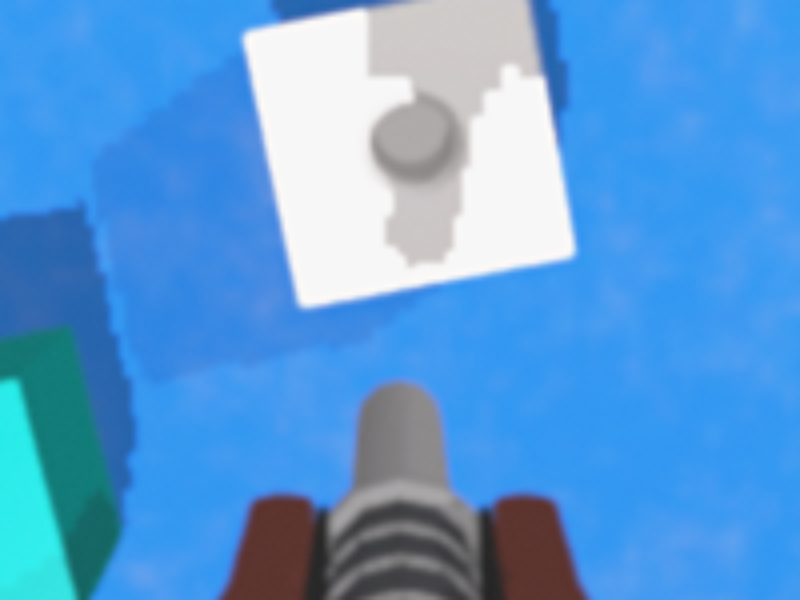

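Run:
```python
from h import *
c=dict(np.load("w7.npz"))
h=onz(c,(324,184.5),.05,1);f=onz(c,(319.75,255.5),.0915,1);k=onz(c,(220+403/4,150+(485+52)/4),.0915+.064,1)
print("hole",h,"foot",f,"grip/collar",k,"tcp",tool()[0]); print("foot to hole",h-f); t=tool()[1].as_matrix(); print("tool mm",(t.T@(h-f)*1000).round(1), go([h[0],h[1],.173]))
```

```text
hole [0.48318369 0.23777793 0.05      ] foot [0.52541843 0.23343621 0.0915    ] grip/collar [0.5212369  0.23417173 0.1555    ] tcp [0.52397998 0.23359743 0.17334163]
foot to hole [-0.04223475  0.00434173 -0.0415    ]
tool mm [42.3  3.1 41.5] [array([40.9,  3. ,  0.3])]
```

The square hole is at crop (416,138), i.e. pixel (324,184.5). The pin's foot is at about (320,255), so I need a shift of about 41.5 mm in x and 3 mm in y.

```bash
python3 -m crank '[0,0.02,0.0015,0,0,0,0,0,0.035,0.003,0,0,0,0,0,0.0415,0.003,0,0,0,0,0,0.0415,0.003,0.02,0,0,0,0,0.0415,0.003,0.034,0,0,0,0,0.0415,0.003,0.036,0,0,0,0,0.0415,0.003,0.036,0,0,0,0,0.0415,0.003,0.036,0,0,0,0,0.0415,0.003,0.036,0,0,0,0,0.0415,0.003,0.036,0,0,0]' 60
python3 - <<'E'
from h import *
print(tool()[0])
C={n:arm.camera(n) for n in("scene","side","wrist")}
for n,c in C.items(): cv2.imwrite(f"pics/x8{n}.png",c["color"][:,:,::-1])
c=C["wrist"]; np.savez("w8.npz",K=c["K"],T=c["T"])
g=cv2.cvtColor(c["color"],cv2.COLOR_RGB2GRAY)
for v in range(222,262,4): print(v,g[v,296:346:2].tolist())
E
```

```text
time: 25.02
tcp_pos: [0.4832, 0.2382, 0.1381]
tool_rot: [0.001, 0.015, 1.0, 0.0]
force: [0.5, 1.0, -1.2]
gripper_width: 0.0173
[0.48316903 0.2382131  0.13808422]
222 [247, 247, 247, 247, 247, 247, 247, 247, 247, 246, 207, 207, 207, 207, 207, 206, 208, 208, 207, 231, 248, 247, 247, 247, 247]
226 [247, 247, 247, 247, 247, 247, 247, 247, 247, 245, 208, 207, 208, 207, 207, 207, 207, 207, 206, 231, 248, 247, 247, 247, 247]
230 [247, 247, 247, 247, 247, 247, 247, 247, 248, 246, 207, 207, 207, 207, 206, 207, 207, 207, 205, 230, 248, 247, 247, 247, 247]
234 [247, 247, 247, 247, 247, 247, 247, 249, 212, 205, 207, 208, 207, 206, 207, 207, 207, 212, 250, 248, 247, 247, 247, 247, 247]
238 [247, 247, 247, 247, 247, 247, 247, 249, 213, 195, 189, 186, 190, 194, 203, 207, 206, 212, 249, 247, 247, 247, 247, 247, 247]
242 [247, 247, 247, 247, 247, 247, 247, 246, 206, 175, 176, 175, 176, 172, 167, 166, 190, 213, 249, 247, 247, 247, 247, 247, 247]
246 [247, 247, 247, 247, 247, 245, 180, 143, 158, 149, 140, 136, 138, 147, 151, 146, 161, 233, 248, 247, 247, 247, 247, 247, 247]
250 [247, 247, 247, 247, 243, 208, 151, 132, 123, 125, 129, 132, 137, 142, 145, 143, 160, 237, 247, 247, 247, 247, 247, 247, 247]
254 [247, 247, 247, 246, 227, 181, 156, 126, 121, 124, 129, 132, 136, 141, 145, 145, 147, 215, 248, 247, 247, 247, 247, 247, 247]
258 [247, 247, 247, 247, 241, 218, 172, 119, 122, 126, 130, 132, 137, 141, 144, 145, 143, 214, 249, 247, 247, 247, 247, 247, 247]
```

```bash
python3 -m crank '[0,0.001,-0.0015,0,0,0,0,0,0.001,-0.0015,0,0,0,0,0,0.001,-0.0015,0.002,0,0,0,0,0.001,-0.0015,0.004,0,0,0,0,0.001,-0.0015,0.006,0,0,0,0,0.001,-0.0015,0.006,0,0,0]' 60;python3 -m crank '[0,0,0,0.001,0,0,0,0,0,0,0.002,0,0,0,0,0,0,0.002,0,0,0]' 60
```

```text
time: 25.67
tcp_pos: [0.4817, 0.2366, 0.1311]
tool_rot: [0.0, 0.014, 1.0, 0.0]
force: [1.6, -0.3, -1.2]
gripper_width: 0.0171
time: 25.92
tcp_pos: [0.4818, 0.2367, 0.1292]
tool_rot: [0.0, 0.015, 1.0, 0.0]
force: [1.2, -0.1, -1.2]
gripper_width: 0.0176
```

```bash
python3 -m crank '[0,0,0,0.001,0,0,0,0,0,0,0.002,0,0,0,0,0,0,0.003,0,0,0]' 60|tail -3;python3 -m crank '[0,0,0,0.001,0,0,0,0,0,0,0.002,0,0,0,0,0,0,0.003,0,0,0]' 60
```

```text
tool_rot: [0.0, 0.015, 1.0, 0.0]
force: [2.8, 0.0, 0.2]
gripper_width: 0.0172
time: 26.42
tcp_pos: [0.4818, 0.2366, 0.1233]
tool_rot: [0.0, 0.015, 1.0, 0.0]
force: [1.6, -0.6, 0.8]
gripper_width: 0.0171
```

```bash
python3 -m crank '[0,-0.0006,0,0.001,0,0,0,0,-0.0006,0,0.004,0,0,0,0,-0.0006,0,0.007,0,0,0,0,-0.0006,0,0.01,0,0,0,0,-0.0006,0,0.01,0,0,0]' 60
```

```text
time: 26.83
tcp_pos: [0.4819, 0.2364, 0.1126]
tool_rot: [-0.0, 0.015, 1.0, -0.0]
force: [2.6, 0.9, -2.9]
gripper_width: 0.0172
```

```bash
python3 -m crank '[0,0,0,0.003,0,0,0,0,0,0,0.006,0,0,0,0,0,0,0.009,0,0,0,0,0,0,0.01,0,0,0,0,0,0,0.01,0,0,0]' 60
```

```text
time: 27.25
tcp_pos: [0.482, 0.2365, 0.1029]
tool_rot: [-0.0, 0.015, 1.0, -0.0]
force: [2.4, 0.6, -3.3]
gripper_width: 0.0176
```

```bash
python3 -m crank '[0,-0.0006,0,0.003,0,0,0,0,-0.0006,0,0.006,0,0,0,0,-0.0006,0,0.009,0,0,0,0,-0.0006,0,0.01,0,0,0,0,-0.0006,0,0.01,0,0,0]' 60;python3 -m crank '[0,0,0,0.001,0,0,0,0,0,0,0.0015,0,0,0,0,0,0,0.0015,0,0,0]' 60
```

```text
time: 27.67
tcp_pos: [0.4823, 0.2363, 0.0928]
tool_rot: [-0.0, 0.015, 1.0, -0.0]
force: [1.2, 0.3, -2.8]
gripper_width: 0.0175
time: 27.92
tcp_pos: [0.4823, 0.2364, 0.0916]
tool_rot: [-0.0, 0.015, 1.0, -0.0]
force: [0.6, 0.3, -1.1]
gripper_width: 0.017
```

```bash
python3 -m crank '[0,0,0,0.0005,0,0,0,0,0,0,0.001,0,0,0,0,0,0,0.001,0,0,0]' 60|grep -E "tcp|force";python3 -m crank '[0,0,0,0.0005,0,0,0,0,0,0,0.001,0,0,0,0,0,0,0.001,0,0,0]' 60|grep -E "tcp|force"
```

```text
tcp_pos: [0.4824, 0.2364, 0.0907]
force: [-0.0, -0.7, -0.6]
tcp_pos: [0.4826, 0.2365, 0.0899]
force: [-1.0, -0.2, 2.1]
```

```bash
python3 -m crank '[0,0,0,0.0005,0,0,0,0,0,0,0.0005,0,0,0]' 60|grep -E "tcp|force";python3 -m crank '[0.2,0,0,0,0,0,0,0.22,0,0,0,0,0,0,0.25,0,0,0,0,0,0,0.3,0,0,0,0,0,0,0.4,0,0,0,0,0,0,0.6,0,0,0,0,0,0,0.8,0,0,0,0,0,0,0.8,0,0,0,0,0,0,0.8,0,0,0,0,0,0,0.8,0,0,0,0,0,0]' 5; python3 ok.py
```

```text
tcp_pos: [0.4828, 0.2365, 0.0898]
force: [-1.5, -1.1, 6.8]
time: 29.42
tcp_pos: [0.4826, 0.2365, 0.0892]
tool_rot: [-0.0, 0.015, 1.0, -0.0]
force: [0.2, 0.7, -0.2]
gripper_width: 0.0626
[0.4826 0.2365 0.0892] [ 0.2  0.7 -0.2]
```

Seated (the base was felt at TCP z ≈ 0.090, as when it was gripped) and released. I'll withdraw upward, then check.

```bash
python3 -m crank '[0.8,0,0,-0.01,0,0,0,0.8,0,0,-0.03,0,0,0,0.8,0,0,-0.06,0,0,0,0.8,0,0,-0.09,0,0,0,0.8,0,0,-0.12,0,0,0,0.8,0,0,-0.12,0,0,0,0.8,0,0,-0.12,0,0,0,0.8,0,0,-0.12,0,0,0,0.8,0,0,-0.12,0,0,0,0.8,0,0,-0.12,0,0,0,0.8,0,0,-0.12,0,0,0]'
python3 - <<'E'
from h import *
c=shot("wrist","w9"); hsv=cv2.cvtColor(c["color"],cv2.COLOR_RGB2HSV); print(tool()[0])
# grey pin-top blob near where it should appear, centred at z .118
m=((hsv[...,1]<60)&(hsv[...,2]<170)&(hsv[...,2]>40)).astype(np.uint8); m[:,:280]=0;m[:,360:]=0;m[:170]=0;m[285:]=0
k=max(cv2.findContours(m,cv2.RETR_EXTERNAL,cv2.CHAIN_APPROX_NONE)[0],key=cv2.contourArea); b=cv2.boundingRect(k); print(b)
r=8 if False else 10
u=b[0]+b[2]/2
low=k[:,0,1].max(); hw=b[2]/2; print("pin top",onz(c,(u,low-hw),.118,1),"expected ~",[.4825,.2365])
for n in("scene","side"):
    s=shot(n,"e9"+n); p=np.linalg.inv(s["T"])@[.483,.2355,.118,1]; q=s["K"]@p[:3]; q/=q[2]; print(n,q[:2].round()); 
    x,y=q[:2].astype(int); h=cv2.cvtColor(s["color"],cv2.COLOR_RGB2HSV)[y-6:y+30,x-10:x+11,2]; print(h[::4,::2].tolist())
E
```

```text
time: 30.33
tcp_pos: [0.482, 0.2362, 0.2081]
tool_rot: [-0.001, 0.015, 1.0, -0.0]
force: [-0.6, -0.3, 0.2]
gripper_width: 0.0704
[0.48215495 0.23625214 0.20826375]
(309, 221, 24, 43)
pin top [0.48253001 0.2369108  0.118     ] expected ~ [0.4825, 0.2365]
scene [248. 218.]
[[115, 162, 162, 167, 167, 184, 185, 187, 184, 181, 181], [107, 165, 167, 168, 150, 136, 157, 183, 179, 182, 184], [164, 165, 165, 183, 69, 69, 62, 173, 185, 181, 179], [186, 187, 183, 186, 94, 67, 60, 114, 185, 181, 182], [184, 182, 184, 183, 123, 66, 57, 59, 186, 184, 183], [183, 183, 182, 191, 162, 66, 55, 110, 197, 212, 204], [183, 183, 210, 216, 216, 154, 101, 96, 158, 196, 195], [187, 215, 190, 136, 134, 136, 131, 213, 216, 216, 200], [184, 124, 125, 125, 125, 127, 137, 167, 189, 170, 119]]
side [255. 179.]
[[206, 206, 205, 206, 207, 206, 204, 210, 219, 149, 136], [206, 207, 206, 206, 206, 202, 193, 182, 228, 186, 113], [206, 207, 206, 187, 76, 85, 77, 103, 112, 143, 187], [207, 206, 207, 193, 57, 53, 54, 90, 117, 116, 116], [206, 206, 207, 203, 70, 52, 54, 97, 162, 124, 105], [206, 207, 207, 208, 110, 51, 56, 101, 207, 207, 207], [199, 206, 207, 208, 104, 53, 60, 109, 193, 226, 206], [200, 223, 229, 235, 237, 115, 101, 125, 236, 234, 235], [129, 143, 143, 144, 141, 116, 109, 127, 177, 218, 217]]
```

```bash
python3 -c "
from plant import arm
print(arm.job_done()); print(arm.get_obs()['time'])"
```

```text
the job is handed in; nothing more can be done
None
the job is handed in; nothing more can be done
```

The pin is in the square stand, released, and the job was handed in at about 30.5 s of the 64 s. No verdict was reported.

- **Gauge run:** I took the pin from the round stand by its grip and pushed it through the go gap with side forces of about 2 N at most. The no-go gap stopped it at TCP x ≈ 0.562 m, roughly gauge x = 24 mm. I held it there for more than 1 s at 9–10 N along the push. The vertical part was about 5 N, so the total was about 11 N, below the 18 N limit.
- **Placing:** I backed off, lifted the pin out through the open top, and lowered it into the square stand. The bottom was felt at TCP z ≈ 0.090 m, the same height as when it was gripped in the round stand. It was pressed down with about 7 N at the bottom, then released, and the gripper withdrew straight up.
- **Last checks:** The wrist view put the pin top at (0.4825, 0.2369), within about 0.5 mm of where it was released. Brightness samples from the scene and side views showed a dark upright shape where the grip should be. The wrist force was back to about zero.
- **Disagreements:** The fixed cameras placed the stands and gauge up to about 3 mm differently in y from the wrist camera. I trusted the wrist view and the felt contact. The foot's clearance over the base plate (about 7–8 mm) comes from the gripping height and was not measured directly.
- **Not checked:** I did not compare the bystanders with their starting positions. No unexpected contact force appeared during the moves.

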